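# Hold an amplifier board down on the spring-loaded test fixture

### The arm

A 6-joint arm with a two-finger parallel gripper is mounted at the origin on the work surface. World frame = base frame: x ahead of the robot, y to its left, z up, the work surface at z = 0. Lengths are in mm, angles in rad, forces in N, time in s.
With the tool pointing down it reaches from about 275 to 825 mm from the base axis. Payload 5.2 kg.
Tool frame: the origin (TCP) lies at the very end of the fingers, on their centre line; the grasp point (between the pads) lies 19 mm behind it; z points along the fingers, y is the direction in which the jaws open and shut (so a half turn about z gives the same grasp; the last joint's range is limited). The gripper opens to 93 mm and grips with 3 to 60 N. Pads are 15 mm wide; open, the fingers measure 128 mm over their backs; the gripper's body (75 mm by 188 mm) begins 65 mm behind the grasp point.
Start: joints at [1.055, 0.259, 1.535, -0, 1.348, -0.203], TCP at [169.226, 523.323, 218.653] pointing down, gripper open.
Joint ranges: [-3.14, 3.14], [-0.91, 2.08], [0.19, 2.58], [-1.22, 4.36], [0.22, 2.71], [-3.12, 3.12]. Speed limits (rad/s): [2.57, 2.57, 3.14, 3.14, 3.14, 3.14].

### API

Orientations are given as [roll, pitch, yaw] about the fixed x, y, z axes, in that order (R = Rz(yaw) Ry(pitch) Rx(roll)).
In Python, from bench import robot gives the robot as it stands. The module is installed in compiled form; this text tells all that it offers. Calls block until the motion is done:
- robot.move_ptp(position, orientation): joint-space move of the TCP to a pose.
- robot.move_linear(position, ori=None, speed=150, f_stop=None): straight line of the TCP; ori=None keeps the orientation; speed is the mean speed in mm/s. With f_stop (N) it stops when the force on the tool has changed by that much, and returns True; else False.
- robot.move_j(angles): joint-space move.
- robot.move_gripper(opening): opening from 0.0 (shut) to 1.0 (fully open); the grip force is fixed at half the most; returns when the fingers have stopped.
- robot.sleep(seconds).
- robot.inverse_kinematics(position, orientation): joint angles nearest the present ones, or None.
- robot.get_image(name): name is "side" or "top" or "wrist"; returns a dict with "img" (400x640x3 uint8, blue, green, red), "fovy" (degrees; the focal length in pixels is half the picture's height over the tangent of half this angle, whatever the lens; pixels are square), "cx", "cy" (the principal point, pixels), "eye" and "orientation" of the camera in the world. Camera axes: x right, y down, z forward; pixel columns grow to the right and rows downward; lengths in mm; the calibration is good to about 2 mm. A picture is of the moment at which its call begins. There is no depth.
A pose or a line that the arm cannot do raises robot.MotionError and nothing moves.
- robot.hand_in(): hands the job in, once; it reports no verdict.
Readings, each from a call of its own:
- robot.current_t(): time.
- robot.current_qpos(): joint angles.
- robot.current_joint_vel(): joint speeds.
- robot.current_joint_efforts(): joint torques, N m.
- robot.current_tcp_pos(): TCP position.
- robot.current_eef_rot(): TCP orientation.
- robot.current_contact_force(): force on the tool from outside, world axes, zero at the start.
- robot.current_ft_torque(): the same for the moment, N m.
- robot.current_gripper_width(): opening from 0.0 (shut) to 1.0 (fully open).
Only numpy, scipy, OpenCV 4.12 (cv2) and the standard library are available. Lean on these libraries where they do the work, as an engineer would, in place of code of your own. Each camera call takes 0.05 s, during which the arm holds its last target. There are 200 camera calls.

### The job

Lift the top circuit board off the pile of three, stand it with all four feet inside the low frame on the spring-loaded bed of the test fixture (either way round), then push the board straight down by its heat sink so that the bed sinks about 8 mm of its 14 mm stroke and the test needles meet the board. Never drive the bed further than 12 mm, and finish while still pressing: the program ends with the robot holding the board down at 8 mm. Leave the other two boards piled where they are and do not shift the other things on the bench.

Things in the scene. Friction and masses are not known exactly. Their poses are not given: they have to be found in the camera images.
- board_top: Top of three identical piled boards, about 180 g: green board 100 x 70 x 3 mm on four round brass feet (8 mm thick, 28 mm long, centres x +-44, y +-29 mm), upper face 31 mm above the feet. Black terminal block near the -x edge, capacitor and connector near +x, none within 24 mm of the middle. Origin: centre of the foot plane, 62 mm above the bench in the pile; x along 100 mm, z up.
- sink_top (a point): Centre of the top face of the heat sink of the top board: solid finned aluminium block in the middle of the board, 40 mm (board x) x 24 mm (board y) x 22 mm high, its top 53 mm above the board's origin. Beside it on both y sides the board is bare to its edge but for 2 mm high chips: grasp it across its 24 mm. Axes as the board's.
- board_mid: Middle board of the pile, same shape, size and origin as the top one; stands on the lowest board, 31 mm above the bench. Stays where it is.
- board_low: Lowest board of the pile, same shape, size and origin; stands on the bench. Stays where it is.
- fixture: Test fixture fixed to the bench: aluminium base plate 160 x 130 x 12 mm and a grey housing on it up to 36 mm high. Origin: centre of its underside on the bench; x along the 160 mm side, z up. Above it floats the black bed.
- bed_top (a point): Centre of the upper face of the bed, a black plate 124 x 94 mm on springs, 58 mm above the bench when free; moves with the bed. x along 124 mm, z up. An aluminium frame 8 mm high leaves 106 x 76 mm free inside: a board's feet (96 x 66 mm over all) stand in it with 5 mm play all round. Thin brass needles stick up 22 mm through the middle of the free bed; they do not obstruct the board.
- bed (a joint): Downward travel of the spring-loaded bed in m: 0 free (top), 0.014 at its stop. Springs push it up with about 6 N at 0 (more than the board's weight, so a board alone does not sink it), rising by 0.9 N per mm; holding a board 8 mm down takes about 11 N from above, and the bed springs back when let go.
- screwdriver: Screwdriver, 170 mm long, lying on the bench between the pile and the fixture; bystander.
- spool: White solder spool, 52 mm diameter, 34 mm high, standing beyond the screwdriver; bystander.
- bottle: Clear bottle, 54 mm diameter, 135 mm high, on the left of the bench; bystander.
- multimeter: Grey hand multimeter 150 x 78 x 34 mm lying at the far right; bystander.
- parts_tray: Grey parts tray 140 x 100 x 30 mm with four compartments, on the right of the bench; bystander.
- tweezers: Steel tweezers 125 mm long lying at the far side of the bench; bystander.
Not all that is in view belongs to the job. Leave any red look-alike of the board_top alone.

How it is judged:
By the outcome, as a careful person would: the job done as asked, in the order asked, and still so for the second after the job is handed in, while the arm keeps its last pose, push and grip.
It also fails if it takes over 48 s, if anything falls off the work surface, if the arm or the gripper's body presses on something with over 40 N, if the wrist force passes 120 N, or if a joint passes its speed limit or range.

## Working session

There is one attempt and no reset: what is moved stays moved. The work goes in short steps, each a Python script; the robot and the scene stay as the last script left them, time stands still between calls to the robot, and variables do not carry over. Pictures are saved under pics/ and viewed, about 8 in all and at most 12, crops included, and the job is handed in when it is done.

```bash
mkdir -p pics; cat > h.py <<'E'
import numpy as np, cv2
from scipy.spatial.transform import Rotation as R
from bench import robot
def snap(n,f):
    d=robot.get_image(n); cv2.imwrite(f'pics/{f}.png',d['img']); print(n,{k:np.round(d[k],4).tolist() for k in d if k!='img'}); return d
def Rm(o):
    o=np.array(o,float); return o if o.shape==(3,3) else (R.from_quat(o).as_matrix() if o.size==4 else R.from_euler('xyz',o).as_matrix())
def px(d,u,v,z):
    f=200/np.tan(np.radians(d['fovy'])/2); r=Rm(d['orientation'])@np.array([(u-d['cx'])/f,(v-d['cy'])/f,1]); e=np.array(d['eye']); return e+r*(z-e[2])/r[2]
def proj(d,p):
    f=200/np.tan(np.radians(d['fovy'])/2); c=Rm(d['orientation']).T@(np.array(p)-np.array(d['eye'])); return f*c[0]/c[2]+d['cx'],f*c[1]/c[2]+d['cy']
E
python3 - <<'E'
from h import *
import pickle
D={n:snap(n,n+'0') for n in('top','side','wrist')}
pickle.dump(D,open('d0.pkl','wb'))
print(robot.current_t(),robot.current_eef_rot(),robot.current_contact_force())
E
```

```text
top {'fovy': 45.3166, 'cx': 320.2605, 'cy': 202.827, 'eye': [435.5781, -6.4359, 1561.6358], 'orientation': [-3.0242, 0.0013, -1.5773]}
side {'fovy': 49.3391, 'cx': 319.3386, 'cy': 198.9737, 'eye': [84.1046, -928.84, 820.439], 'orientation': [-2.1783, 0.0179, -0.5102]}
wrist {'fovy': 61.8016, 'cx': 316.6218, 'cy': 202.944, 'eye': [89.9025, 549.3399, 384.0824], 'orientation': [2.8434, 0.0011, 1.2584]}
0.15 [-3.14023799e+00 -2.70296754e-04  2.82875487e+00] [0.3535298  0.45433974 0.5048399 ]
```

View pics/top0.png

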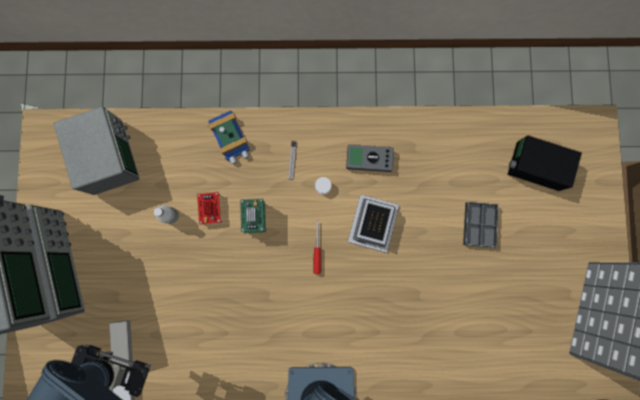

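View pics/side0.png

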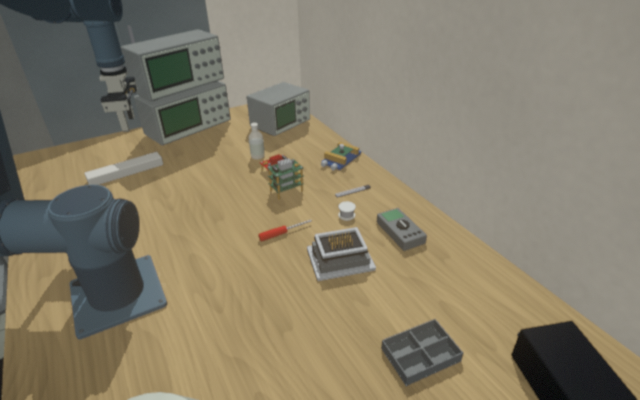

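The top view shows the pile near (252,216), the red look-alike at (209,208) and the fixture at (374,223). The side view agrees. Next I'll enlarge the pile and the fixture.

```bash
python3 - <<'E'
import cv2
i=cv2.imread('pics/top0.png')
a=cv2.resize(i[190:245,225:280],None,fx=7,fy=7,interpolation=2);b=cv2.resize(i[190:256,345:401],None,fx=7,fy=7,interpolation=2)
b=b[:462];a=cv2.copyMakeBorder(a,0,462-a.shape[0],0,8,0)
cv2.imwrite('pics/c0.png',cv2.hconcat([a,b]))
E
python3 - <<'E'
from h import *;import pickle
d=pickle.load(open('d0.pkl','rb'))['top']
print(px(d,252,215,115),px(d,374,223,58))
E
```

```text
[570.48934631 201.59897347 115.        ] [ 547.99859512 -174.11567511   58.        ]
```

View pics/c0.png

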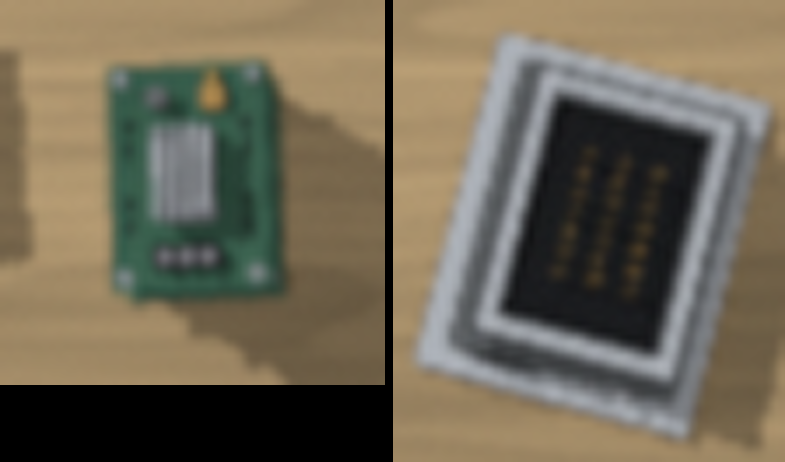

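The board's x axis points almost along world +x. The sink centre is at about (251.1,214.6) and the bed is yawed about -14°. I'll look at each closely with the wrist camera, bed first.

```bash
python3 - <<'E'
from h import *;import pickle
W=lambda: robot.get_image('wrist')
robot.move_ptp([510,-165,260],[np.pi,0,np.pi-.24]); robot.sleep(.3); a=W()
robot.move_ptp([530,201,270],[np.pi,0,np.pi+.03]); robot.sleep(.3); b=W()
pickle.dump((a,b),open('d1.pkl','wb'))
cv2.imwrite('pics/bed1.png',a['img']);cv2.imwrite('pics/pile1.png',b['img'])
print(robot.current_t(),robot.current_qpos(),robot.current_tcp_pos(),b['eye'])
E
```

```text
4.9417 [ 1.64532284e-01  2.60833883e-01  1.40693251e+00 -1.08874876e-05
  1.47380518e+00 -1.43511269e+00] [530.23820662 200.34995567 270.01502031] [447.12440049 198.71448144 436.1238462 ]
```

View pics/bed1.png

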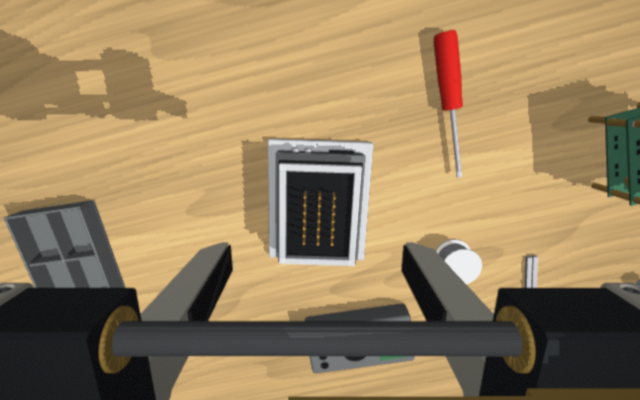

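View pics/pile1.png

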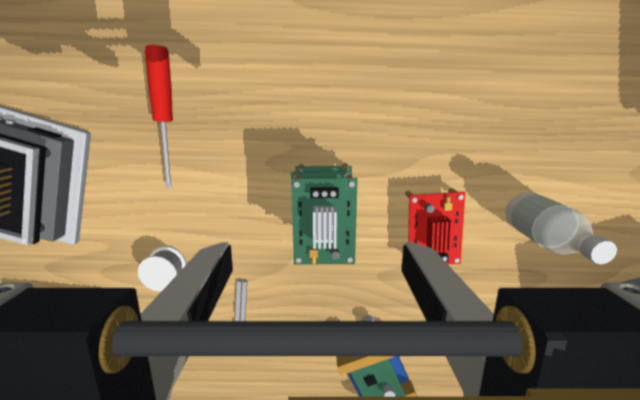

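Both are in clear view: the bed frame at about (317,215) and the sink at about (324,228). I'll enlarge them once for corner readings.

```bash
python3 - <<'E'
import cv2
a=cv2.imread('pics/bed1.png')[150:270,270:370];b=cv2.imread('pics/pile1.png')[150:270,275:375]
r=lambda i:cv2.resize(i,None,fx=4,fy=4,interpolation=2)
cv2.imwrite('pics/c1.png',cv2.hconcat([r(a),r(b)]))
E
```

```text
(no output)
```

View pics/c1.png

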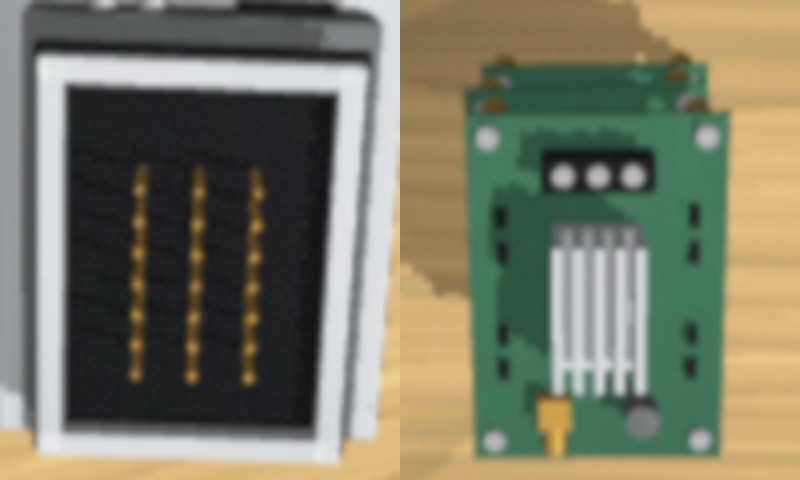

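```bash
python3 - <<'E'
from h import *;import pickle
a,b=pickle.load(open('d1.pkl','rb')); t=pickle.load(open('d0.pkl','rb'))['top']
def rep(n,d,P,z,s,o):
    Q=np.array([px(d,u/s+o[0],v/s+o[1],z)[:2] for u,v in P])
    # order TL,TR,BR,BL ; long sides TL-BL, TR-BR
    L1,L2=Q[0]-Q[3],Q[1]-Q[2]; S1,S2=Q[0]-Q[1],Q[3]-Q[2]
    ang=lambda v:round(float(np.degrees(np.arctan2(v[1],v[0]))),1)
    print(n,Q.mean(0).round(1),'len',[round(float(np.linalg.norm(x)),1) for x in(L1,L2,S1,S2)],'ang',[ang(x) for x in(L1,L2,S1,S2)])
rep('bed out',a,[(38,57),(369,68),(339,462),(38,450)],66,4,(270,150))
rep('bed in',a,[(66,84),(338,95),(315,438),(65,428)],66,4,(270,150))
o=(275-100,150)
rep('board',b,[(466,114),(729,114),(719,457),(477,455)],93,4,o)
rep('sink',b,[(551,248),(648,250),(646,395),(556,393)],115,4,o)
rep('bed in top',t,[(555-393,95),(715-393,135),(660-393,355),(503-393,310)],66,7,(345,190))
rep('sink top',t,[(150,124),(213,124),(215,220),(153,220)],115,7,(225,190))
E
```

```text
bed out [ 554.  -171.7] len [118.5, 119.4, 90.3, 90.0] ang [164.4, 164.3, -105.6, -106.2]
bed in [ 553.9 -171.7] len [103.8, 104.0, 74.7, 74.3] ang [164.6, 164.4, -106.1, -106.2]
board [575.4 211.1] len [99.3, 99.9, 69.1, 68.9] ang [-177.8, -177.9, -88.3, -88.9]
sink [575.6 211.3] len [40.1, 40.2, 24.6, 23.6] ang [-176.7, -178.1, -89.6, -89.7]
bed in top [ 550.8 -178.8] len [99.5, 101.8, 73.7, 72.5] ang [-14.5, -15.3, 75.4, 73.6]
sink top [571.8 204.3] len [41.8, 41.8, 27.3, 26.8] ang [2.4, 1.7, 89.6, 89.6]
```

Sizes match (board 99.6x69, sink 40x24, bed inside 104x74.5), so I trust the wrist view. The top camera is offset by a constant (-3,-7) mm, probably its tilt error. I'll go just above the sink, part-close the jaws and check the centring between the fingers.

```bash
python3 - <<'E'
from h import *;import pickle
y=np.pi+np.radians(2.0)
robot.move_ptp([575.5,211.2,160],[np.pi,0,y]); robot.move_gripper(.5)
robot.move_linear([575.5,211.2,124],speed=80); robot.sleep(.3)
d=robot.get_image('wrist'); pickle.dump(d,open('d2.pkl','wb'))
cv2.imwrite('pics/w2.png',cv2.resize(d['img'][150:400,180:460],None,fx=2.4,fy=2.4,interpolation=2))
print(robot.current_t(),robot.current_tcp_pos(),proj(d,[575.5,211.2,115]),proj(d,[575.5,211.2,124]))
E
```

```text
7.3417 [575.72334298 211.24294525 124.41948719] (np.float64(314.70989554606996), np.float64(250.75871823096776)) (np.float64(314.63077328820515), np.float64(257.82972219425864))
```

View pics/w2.png

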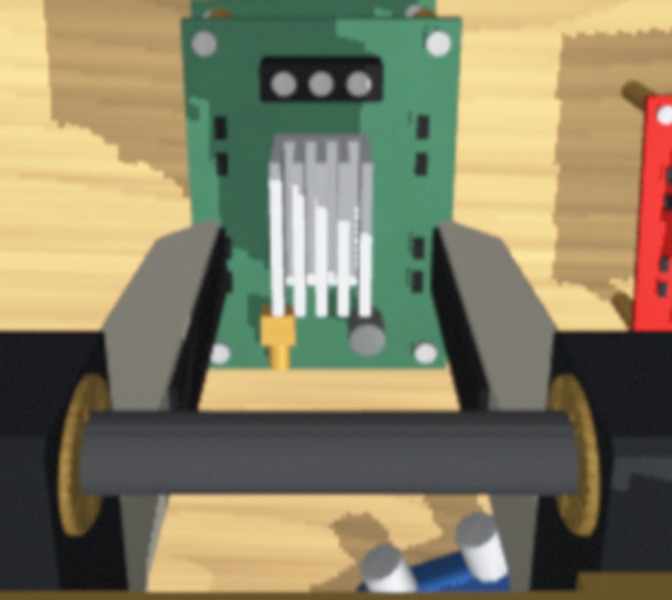

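The fingers' midline is at crop column 328 and the sink's at 320.5, so the sink lies about 1.8 mm to -y. x agrees. I'll correct by that, apply the same camera bias to the bed, then grasp and lift.

```bash
python3 - <<'E'
from h import *
y=np.pi+np.radians(2.0)
robot.move_linear([575.4,209.4,124],[np.pi,0,y],speed=40)
print('hit',robot.move_linear([575.4,209.4,96.5],speed=40,f_stop=6))
robot.move_gripper(0.0); robot.sleep(.2)
print(robot.current_gripper_width()*93,robot.current_tcp_pos(),robot.current_contact_force())
robot.move_linear([575.4,209.4,130],speed=50)
robot.move_linear([575.4,209.4,230],speed=120)
yb=y-np.radians(17.5)
robot.move_ptp([553.4,-173.6,180],[np.pi,0,yb]); robot.sleep(.4)
print(robot.current_t(),robot.current_gripper_width()*93,robot.current_tcp_pos(),robot.current_eef_rot(),robot.current_contact_force())
d=robot.get_image('wrist');t=robot.get_image('top');s=robot.get_image('side')
w=d['img'][120:400,160:480]
c=lambda i:cv2.resize(i,(400,300),interpolation=2)
cv2.imwrite('pics/w3.png',cv2.vconcat([cv2.hconcat([c(w),c(s['img'][160:295,260:440])]),cv2.hconcat([c(t['img'][180:270,210:330]),c(t['img'][180:270,310:430])])]))
E
```

```text
hit False
24.031392407977297 [575.5097402  209.41630718  96.68515133] [0.1376245  0.35249057 1.23353776]
12.7667 23.587604506037312 [ 553.57419245 -173.13304793  180.0756254 ] [3.14158844e+00 1.15599039e-04 2.87189733e+00] [ 1.17697665 -0.38200004 -2.29097063]
```

View pics/w3.png

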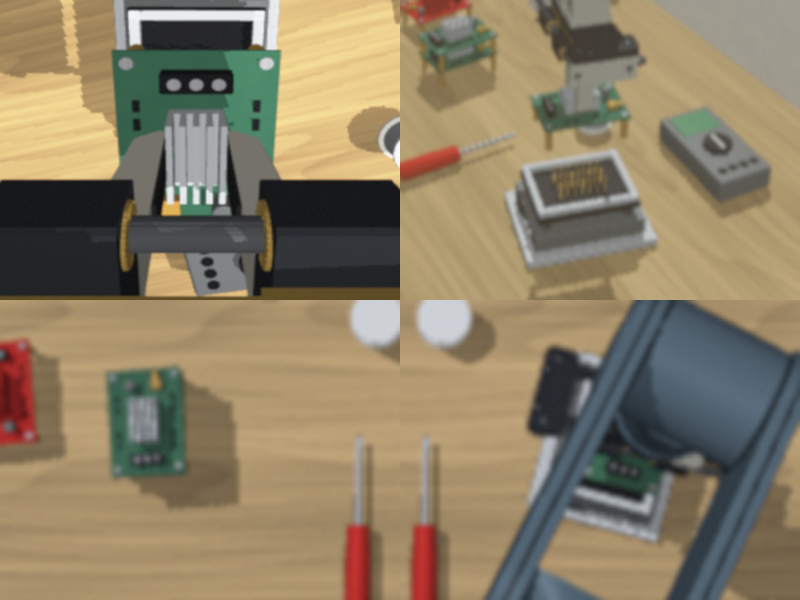

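The top board is held squarely and the other two are still piled. I'll lower to just above the frame and check the fit.

```bash
python3 - <<'E'
from h import *;import pickle
robot.move_linear([553.4,-173.6,104],speed=60); robot.sleep(.4)
print(robot.current_t(),robot.current_tcp_pos(),robot.current_contact_force())
d=robot.get_image('wrist');s=robot.get_image('side');pickle.dump((d,s),open('d3.pkl','wb'))
c=lambda i:cv2.resize(i,(400,400),interpolation=2)
cv2.imwrite('pics/w4.png',cv2.hconcat([c(d['img'][110:270,240:400]),c(s['img'][200:290,300:390])]))
E
```

```text
14.7333 [ 553.43754502 -173.61281013  104.09451234] [ 0.0820623   0.11835951 -2.56917173]
```

View pics/w4.png

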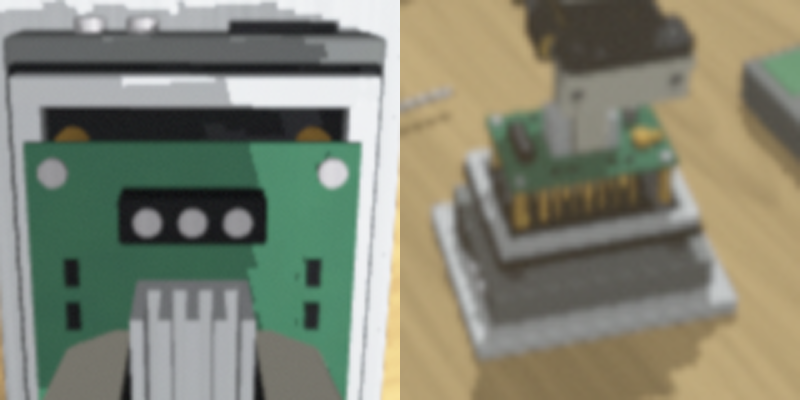

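```bash
python3 - <<'E'
from h import *;import pickle
d,s=pickle.load(open('d3.pkl','rb'))
a=px(d,316.8,167.2,100.5);b=px(d,318.2,153.2,66)
u=np.array([np.cos(np.radians(-15.5)),np.sin(np.radians(-15.5))]);t=np.array([553.4,-173.6])
for p in(a,b): print(p,(p[:2]-t)@u)
E
```

```text
[ 505.0491348  -159.36693419  100.5       ] -50.39598753922508
[ 503.39612825 -157.98736427   66.        ] -52.357549014242075
```

Alignment is within about 1 mm in both directions, against 5 mm play. Lower to contact.

```bash
python3 - <<'E'
from h import *
print('hit',robot.move_linear([553.4,-173.6,88],speed=15,f_stop=3)); robot.sleep(.3)
print(robot.current_t(),robot.current_tcp_pos(),robot.current_contact_force())
s=robot.get_image('side');d=robot.get_image('wrist')
import pickle;pickle.dump((d,s),open('d4.pkl','wb'))
E
```

```text
hit True
15.8917 [ 553.27553259 -173.53249144   91.9017076 ] [ 2.2239841  -0.48227199  4.48972958]
```

Contact is at TCP z ≈ 92 (resting on the frame would have been 100.5), so the feet are inside. Now press in steps, watching that force and travel agree (0.9 N/mm).

```bash
python3 - <<'E'
from h import *
for z in(90,88,86,84.3):
    robot.move_linear([553.4,-173.6,z],speed=12); robot.sleep(.3)
    f=np.mean([robot.current_contact_force() for _ in range(5)],0)
    print(round(robot.current_t(),2),robot.current_tcp_pos().round(2),f.round(2),round(robot.current_gripper_width()*93,2))
s=robot.get_image('side');d=robot.get_image('wrist')
import pickle;pickle.dump((d,s),open('d5.pkl','wb'))
d0,s0=pickle.load(open('d4.pkl','rb'))
c=lambda i:cv2.resize(i,(400,300),interpolation=2)
C=lambda d,s:cv2.hconcat([c(d['img'][100:280,200:440]),c(s['img'][210:285,300:400])])
cv2.imwrite('pics/w5.png',cv2.vconcat([C(d0,s0),C(d,s)]))
E
```

```text
16.58 [ 553.28 -173.53   90.16] [-0.19 -0.12  5.16] 23.68
17.2 [ 553.29 -173.55   88.41] [1.5  0.24 6.41] 23.69
17.82 [ 553.3  -173.57   86.64] [0.09 0.74 7.96] 23.67
18.41 [ 553.31 -173.54   85.13] [-0.54  0.88 10.48] 23.81
```

View pics/w5.png

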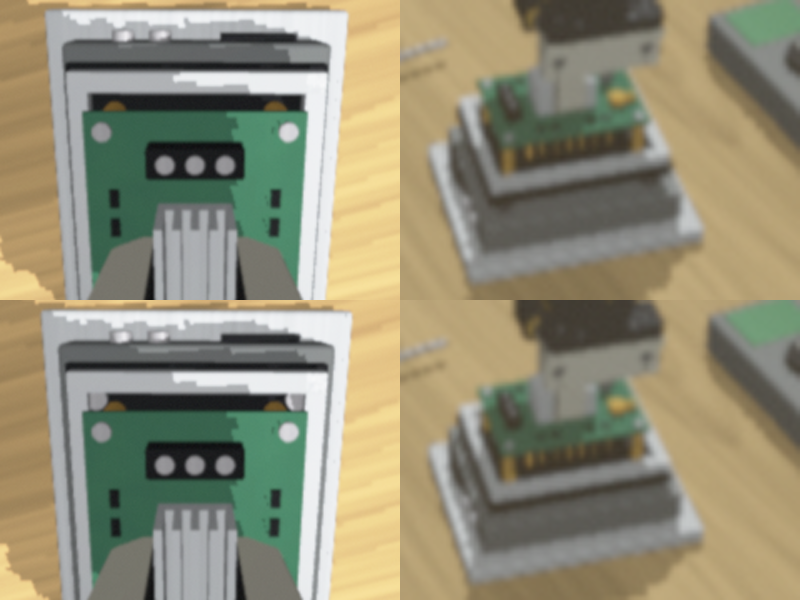

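Seen before and after: the feet are inside the frame, there's no slip in the grip (the sink is at the same pixels), and the bed follows. Contact was at ≈92.7 (the grasp offset gives the same), so TCP 85.13 means about 7.5 mm. One small trim, then hand in.

```bash
python3 - <<'E'
from h import *
robot.move_linear([553.4,-173.6,83.7],speed=8); robot.sleep(.5)
F=[]
for _ in range(10): F.append(robot.current_contact_force()); robot.sleep(.05)
print(robot.current_t(),robot.current_tcp_pos().round(2),np.mean(F,0).round(2),robot.current_gripper_width()*93)
t=robot.get_image('top');s=robot.get_image('side')
c=lambda i:cv2.resize(i,(400,300),interpolation=2)
cv2.imwrite('pics/w6.png',cv2.hconcat([c(t['img'][100:280,190:430]),c(s['img'][130:295,220:440])]))
E
```

```text
19.7583 [ 553.3  -173.55   84.61] [-0.98  0.53 10.46] 23.48280737857388
```

View pics/w6.png

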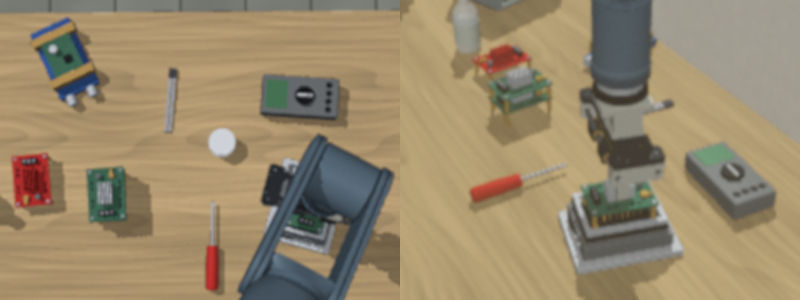

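The force is 10.5 N (about 11 expected), travel is about 8 mm, and the bystanders and the two-board pile are undisturbed. Handing in.

```bash
python3 -c "
from h import *
robot.hand_in()"
```

```text
the job is handed in; nothing more can be done
```

I lifted the top board off the pile by its heat sink, stood it inside the frame on the bed, and handed in with the arm still gripping and pressing it down. The clock read about 20 s of the 48 s allowed.

**Last checks**
- **Bed travel:** about 8 mm, worked out rather than measured. The TCP was at z = 84.6 mm against a contact height of about 92.7 mm.
- **Push:** 10.5 N upward on the tool, close to the 11 N expected. The reading is noisy, by about ±1 N.
- **Grip and feet:** the sink had not moved between the fingers when checked just before the last 0.5 mm of push. Contact came about 8 mm lower than it would have on the frame, so the feet are inside it.
- **Surroundings:** the other two boards are still piled, and nothing else on the bench looked shifted in the last pictures.

**Disagreements**
- **Cameras:** the top camera's positions differed from the wrist camera's by a steady (-3, -7) mm. I used the wrist camera, corrected by about 2 mm after seeing the sink between the fingers.
- **Arm give:** the arm stopped about 0.9 mm above its commanded height under load, so I commanded a little lower.

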